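# Load the long die block in the forming station and lock it

### The arm

A 6-joint arm with a two-finger parallel gripper is mounted at the origin on the work surface. World frame = base frame: x ahead of the robot, y to its left, z up, the work surface at z = 0. Lengths are in m, angles in degrees, forces in N, time in s.
With the tool pointing down it reaches from about 0.375 to 0.9 m from the base axis. Payload 3.1 kg.
Tool frame: the origin (TCP) lies at the very end of the fingers, on their centre line; the grasp point (between the pads) lies 19 mm behind it (bot.tcp_to_grasp is the distance from the TCP to the grasp point, in m); z points along the fingers, y is the line along which they close (so a half turn about z gives the same grasp; the last joint's range is limited). The gripper opens to 87 mm and grips with 3 to 60 N. Pads are 19 mm wide; open, the fingers measure 117 mm over their backs; the gripper's body (75 mm by 190 mm) begins 51 mm behind the grasp point.
Start: joints at [-84.196, 30.224, 82.088, -0, 67.689, -10.227], TCP at [0.173, -0.601, 0.223] pointing down, gripper open.
Joint ranges: [-176.69, 176.69], [-43.24, 126.21], [12.49, 139.97], [-82, 262], [0, 151.66], [-163.58, 163.58]. Speed limits (degrees/s): [159.86, 159.86, 180, 180, 180, 180].

### API

Orientations are given as a 3x3 rotation matrix whose columns are the frame's x, y, z axes.
In Python, from rig import telemetry, capture, camera_info, job, bot gives the robot as it stands. The module is installed in compiled form; this text tells all that it offers.
- The arm moves only by the tool carry_out, never from a script. Its argument "deltas" is a list that holds one entry, the list of rows, each a list of 7 numbers: the shift along the tool's x, y, z scaled (see below), then the turn, a rotation vector about the tool's x, y, z scaled (see below), then the closure, from -1 (fully open) to 1 (shut). In form: [[[dx, dy, dz, ax, ay, az, claw], ...]]. A call has exactly 10 rows; each row is the pose to reach, as a shift and turn from the pose commanded when the call began, along the tool's axes at that moment, turning the shorter way round; what a row does not reach only later rows make up. The controller multiplies each number of a shift by 15 cm and each number of a turn by 360 degrees. A row lasts 1/12 s, in which the tool goes at most 41.7 mm and 7.16 degrees, less where a joint would pass 70% of its speed; a pose out of reach is approached as far as the arm can. A call with a number of a shift or a turn outside -1 to 1 is refused whole. A call with a gripper value outside its range is refused whole. The fingers move at their own pace and stop on an object; the grip force is fixed at half the most. Time passes only in rows, so rows that repeat a pose let the fingers close, or fill a call up. It gives the time, the measured TCP pose, the force, the opening and the grip force at its end, in the units of the state.
- telemetry.read_state(): the state, without advancing time (a new reading comes with each control period).
- capture(name): name is "side" or "top" or "wrist"; returns the picture (480x640x3 uint8, red, green, blue); there is no depth.
- camera_info(name): a dict with "mtx" (3x3 intrinsics, pixels), "cam_to_world" (4x4, takes a point from camera to world coordinates); the wrist camera has in their place "T_tool_cam" (4x4, takes a point from camera to tool coordinates, whose origin is the TCP and whose axes are the flange's). Camera axes: x right, y down, z forward; pixel columns grow to the right and rows downward; lengths in m; the calibration is good to about 2 mm. A picture is of the moment at which its call begins: read the wrist's pose just before it. camera_info takes no time and is no camera call.
- job.hand_in(): hands the job in; it is judged then, once.
The state is a dict: "time_s": time; "joint_positions": joint angles; "qvel": joint speeds; "tau": joint torques, N m; "position": TCP position; "tcp_rot": TCP orientation; "force": force on the tool from outside, world axes, zero at the start; "moment": the same for the moment, N m; "opening": opening from 0.0 (shut) to 1.0 (fully open); "grasp_force": force on a finger pad.
Only numpy, scipy, OpenCV 4.12 (cv2) and the standard library are available. Lean on these libraries where they do the work, as an engineer would, in place of code of your own. Each camera call takes 0.05 s, during which the arm holds its last target. There are 200 camera calls.

### The job

Take the long die block from the white tray, put it in the pocket of the sloping die station so that it sits fully home and flat on the pocket floor, and only then swing the station's lever all the way shut over it. Leave the short square die block where it lies in the tray, and let go of everything at the end.

Things in the scene. Friction and masses are not known exactly. Their poses are not given: they have to be found in the camera images.
- long_die: long die block, bare aluminium: slab 64 (x) x 100 (y) x 28 mm high; on its top an almond-like grip ridge along x, 28 to 58 mm above the underside, 18 mm thick (y) over its middle 40 mm, 9 mm thick out to 60 mm length. 0.3-0.6 kg. Origin: centre of underside, z up. Fits the pocket either way round. Lies in a white tray, floor 4 mm thick, rim 14 mm high
- short_die: the other die block, bare aluminium: square slab 64 x 64 x 28 mm with a round knob 26 mm across, 30 mm high, on its middle. Origin: centre of underside. Lies in the same white tray; not to be used
- pocket_floor (a point): centre of the pocket's floor in the steel bed of the white station, sloping 28 degrees. z: bed's normal, out of the pocket; x: up the slope; y: level. Pocket 70 (x) x 106 (y) mm, 16 deep, 3 mm chamfer at the mouth. Bed top at z 16 mm, +-65 in x, +-73 in y. Lever pivot at x 55, y -33 mm; shut, the bar lies along x at y -33 and its knob is at x -88, y -33
- lever (a joint): angle of the locking lever, a dark steel bar 16 mm wide turning about the bed's normal: 0 = shut (over the pocket, pointing down the slope); starts open at 1.15 to 1.6 (pointing to the bed's -y side); stops at 0 and 1.75. Stays where left; about 2 N at the knob moves it. Bar 32 to 42 mm above the pocket floor: clears a seated block by 4 mm, strikes one not home
- lever_knob (a point): on the axis of the lever's black round knob (22 mm diameter), at gripping height, 66 mm above the pocket-floor plane. The knob stands along the bed's normal, 42 to 81 mm above that plane, 143 mm from the pivot
- lever_pivot (a point): on the lever's pivot axis, 42 mm above the pocket-floor plane (top face of the bar). The pivot cap rises to 45 mm
Not all that is in view belongs to the job. Leave any purple look-alike of the long_die alone.

How it is judged:
By the outcome, as a careful person would: the job done as asked, in the order asked, and still so for the second after the job is handed in, with the robot touching nothing.
It also fails if it takes over 56 s, if anything falls off the work surface, if the arm or the gripper's body presses on something with over 40 N, if the wrist force passes 120 N, or if a joint passes its speed limit or range.

## Working session

There is one attempt and no reset: what is moved stays moved. The work goes in short steps, Python scripts to look and compute and a tool call to move; the robot and the scene stay as the last step left them, time stands still between calls to the robot, and variables do not carry over. Pictures are saved under pics/ and viewed, at most 12 in all, crops included, and the job is handed in when it is done.

Besides the shell and the picture viewer there is one more tool, called after "Emit:" as name(argument=value, ...) on one line, values as JSON. carry_out: Moves the arm, as the interface text tells. Its arguments: {"type":"object","properties":{"deltas":{"type":"array","items":{"type":"array","items":{"type":"array","items":{"type":"number"}}}}},"required":["deltas"]}

```bash
mkdir -p pics; python3 - <<'E'
from rig import telemetry, capture, camera_info, job, bot
import cv2
for n in("side","top"):
    cv2.imwrite(f"pics/{n}0.png",capture(n)[:,:,::-1]); c=camera_info(n); print(n,c)
print(camera_info("wrist")); s=telemetry.read_state(); print(s)
E
```

```text
side {'mtx': array([[445.76407174,   0.        , 319.3070281 ],
       [  0.        , 445.76407174, 238.23268461],
       [  0.        ,   0.        ,   1.        ]]), 'cam_to_world': array([[ 0.98312348, -0.09276366,  0.15768045,  0.46716878],
       [-0.18214577, -0.57672115,  0.79637657, -0.62183177],
       [ 0.01706284, -0.81165733, -0.58388461,  0.56846485],
       [ 0.        ,  0.        ,  0.        ,  1.        ]])}
top {'mtx': array([[469.67503027,   0.        , 326.73763232],
       [  0.        , 469.67503027, 236.7759935 ],
       [  0.        ,   0.        ,   1.        ]]), 'cam_to_world': array([[-0.02902969, -0.99588063,  0.08590139,  0.5202286 ],
       [-0.99912938,  0.03148531,  0.02737083,  0.01233037],
       [-0.02996271, -0.08503204, -0.9959276 ,  0.87094636],
       [ 0.        ,  0.        ,  0.        ,  1.        ]])}
{'mtx': array([[417.16435118,   0.        , 314.79535226],
       [  0.        , 417.16435118, 240.29234626],
       [  0.        ,   0.        ,   1.        ]]), 'T_tool_cam': array([[ 4.41107425e-04, -9.62915767e-01, -2.69801837e-01,
     
[... 376 characters left out ...]
362098e-03,
        6.76901304e+01, -1.02264090e+01]), 'qvel': array([-0.03733951, -0.10401921, -0.15264144,  0.04461478, -0.02121148,
       -0.10579372]), 'tau': array([-6.73106797e-05, -4.40984702e+01, -1.77150053e+01,  6.35697646e-02,
        5.33947977e-02, -3.91030892e-05]), 'position': array([ 0.17255153, -0.60001477,  0.22166123]), 'tcp_rot': array([[ 9.61125511e-01,  2.76111789e-01, -1.78162649e-04],
       [ 2.76111592e-01, -9.61123547e-01,  1.97901716e-03],
       [ 3.75193652e-04, -1.95127665e-03, -9.99998026e-01]]), 'force': array([ 0.11417419, -0.23116863,  0.46437466]), 'moment': array([ 0.02683354,  0.05990906, -0.01340509]), 'grasp_force': 0.0, 'opening': 0.9971407888700157}
```

View pics/top0.png

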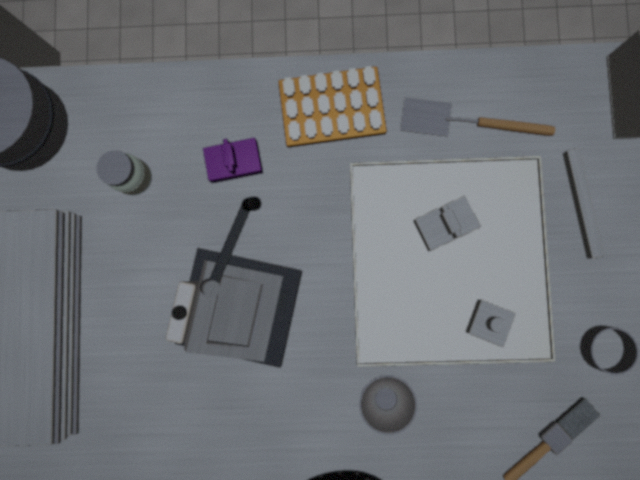

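View pics/side0.png

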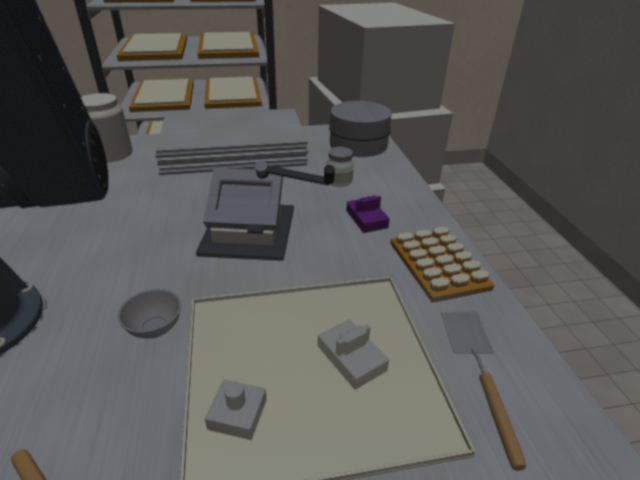

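Top view: long die at (448,222), with a ridge; short square die with round knob at (492,323); purple look-alike at (233,158). The one to take is the aluminium block with the ridge at (448,222). In the top view the station has its pocket at about (235,310), pivot (212,287) and knob (252,204). In the side view the die is at (352,350), pocket (247,203) and knob (328,174). Next, close crops of both.

```bash
python3 - <<'E'
import cv2,numpy as np
def crop(n,x,y,w,h,s):
    c=cv2.imread(f"pics/{n}0.png")[y:y+h,x:x+w]; c=cv2.resize(c,None,fx=s,fy=s,interpolation=cv2.INTER_CUBIC)
    return cv2.convertScaleAbs(c,alpha=1.6)
# station crops 133x150 @3 => 399x450 ; die crops 
a=crop("top",165,185,160,200,3) 
b=crop("side",190,145,160,120,2)
c=crop("top",400,185,100,80,3.2)
d=crop("side",305,305,100,90,3.2)
W=np.zeros((600,800,3),np.uint8)
W[:600,:480]=a; W[:240,480:800]=b; 
c=c[:180];W[240:240+c.shape[0],480:800]=c[:, :320]
d=d[:180]; W[420:420+d.shape[0],480:800]=d[:,:320]
cv2.imwrite("pics/comp.png",W)
E
```

```text
(no output)
```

View pics/comp.png

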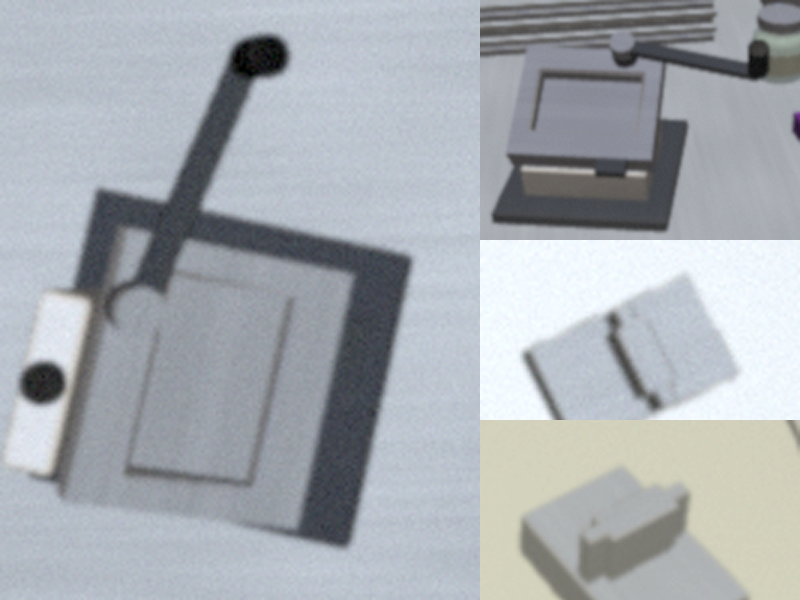

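The crop confirms it: the aluminium block has the almond ridge across its middle (top image about (448,222)), so it is the long die. The bed corners, pocket rim and knob are visible in both views, so I'll do a rough fit and then take wrist views.

```bash
cat > h.py <<'E'
import numpy as np, cv2
from scipy.optimize import least_squares
from scipy.spatial.transform import Rotation as R
from rig import telemetry, capture, camera_info, bot
def Tm(r,p): T=np.eye(4);T[:3,:3]=r;T[:3,3]=p;return T
def cam(n,st=None):
    c=camera_info(n)
    return c["mtx"],(c["cam_to_world"] if n!="wrist" else Tm(st["tcp_rot"],st["position"])@c["T_tool_cam"])
def proj(c,P):
    K,T=c; q=(np.atleast_2d(P)-T[:3,3])@T[:3,:3]; q=q@K.T; return q[:,:2]/q[:,2:]
def plane(c,uv,z):
    K,T=c; d=T[:3,:3]@np.linalg.solve(K,[*uv,1]); return T[:3,3]+d*(z-T[2,3])/d[2]
a=np.radians(28)
def Rst(yaw): # bed frame; yaw = heading of up-slope
    return R.from_euler('z',yaw).as_matrix()@R.from_euler('y',-a).as_matrix()
def st_pts(p,L): return np.array(L)@Rst(p[3]).T+p[:3]
def knob(q,h): return [.055-.143*np.cos(q),-.033-.143*np.sin(q),h]
def fit(f,p0):
    s=least_squares(f,p0,loss='soft_l1',f_scale=2); return s.x,s.fun
def snap(n,fn,x0=0,y0=0):
    st=telemetry.read_state(); im=capture(n); cv2.imwrite(fn,im[:,:,::-1]); np.savez(fn+".npz",tcp_rot=st["tcp_rot"],position=st["position"])
def rows(Rt,pt,Rc,pc):
    d=Rc.T@(np.array(pt)-pc)/.15; w=R.from_matrix(Rc.T@Rt).as_rotvec(degrees=True)/360
    return np.round(np.r_[d,w],4)
E
cat > rough.py <<'E'
from h import *
t,s=cam("top"),cam("side")
tp=lambda x,y:(x/3+165,y/3+185); sp=lambda x,y:((x-480)/2+190,y/2+145)
bed=lambda x,y:[x*.065,y*.073,.016]; pk=lambda x,y:[x*.035,y*.053,.016]
obs=[(t,tp(120,228),bed(1,-1)),(t,tp(355,272),bed(-1,-1)),(t,tp(298,528),bed(-1,1)),(t,tp(62,495),bed(1,1)),
(t,tp(250,485),pk(-1,1)),(t,tp(125,470),pk(1,1)),
(s,sp(528,47),bed(1,1)),(s,sp(655,162),bed(-1,-1)),(s,sp(510,155),bed(-1,1)),(s,sp(540,70),pk(1,1)),(s,sp(643,73),pk(1,-1))]
def f(p):
    r=[proj(c,st_pts(p,[L]))[0]-uv for c,uv,L in obs]
    r+=[proj(t,st_pts(p,[knob(p[4],.081)]))[0]-tp(262,52),proj(s,st_pts(p,[knob(p[4],.081)]))[0]-sp(760,42)]
    return np.ravel(r)
p,r=fit(f,[.4,.2,.05,np.pi/2,1.3]); print("station",p.round(4),np.degrees(p[3:]),r.reshape(-1,2).round(1).tolist())
dp=lambda x,y:((x-480)/3.2+400,(y-240)/3.2+185)
for q in [(685,272),(740,375),(527,350)]: print(plane(t,dp(*q),.032).round(4))
st=telemetry.read_state(); print(st["position"],st["time_s"])
E
python3 rough.py
```

```text
station [0.4699 0.1925 0.0887 1.3371 1.408 ] [76.61037872 80.67062949] [[1.4, -0.7], [-1.5, -0.4], [-0.8, -0.2], [-0.2, 2.1], [0.8, 0.2], [0.7, 0.0], [0.0, -0.5], [-0.8, -1.0], [-1.2, -0.6], [1.2, 0.2], [0.2, 0.7], [-0.5, -0.8], [0.2, 1.5]]
[ 0.6599 -0.2128  0.032 ]
[ 0.601 -0.24   0.032]
[ 0.6188 -0.1229  0.032 ]
[ 0.17255153 -0.60001477  0.22166123] 0.1
```

Emit:
carry_out(deltas=[[[0.3,-0.16,0,0,0,0,-1],[0.6,-0.32,0,0,0,0,-1],[0.9,-0.47,0,0,0,0,-1],[0.9,-0.47,0,0,0,0,-1],[0.9,-0.47,0,0,0,0,-1],[0.9,-0.47,0,0,0,0,-1],[0.9,-0.47,0,0,0,0,-1],[0.9,-0.47,0,0,0,0,-1],[0.9,-0.47,0,0,0,0,-1],[0.9,-0.47,0,0,0,0,-1]]])

```text
time_s: 0.93
position: [0.282, -0.4965, 0.2224]
tcp_rot: [[0.962, 0.274, -0.0], [0.274, -0.962, -0.0], [-0.0, 0.0, -1.0]]
force: [0.2, 0.2, -0.1]
opening: 0.997
grasp_force: 0.0
```

Emit:
carry_out(deltas=[[[0.3,-0.16,0,0,0,0,-1],[0.6,-0.32,0,0,0,0,-1],[0.9,-0.47,0,0,0,0,-1],[0.9,-0.47,0,0,0,0,-1],[0.9,-0.47,0,0,0,0,-1],[0.9,-0.47,0,0,0,0,-1],[0.9,-0.47,0,0,0,0,-1],[0.9,-0.47,0,0,0,0,-1],[0.9,-0.47,0,0,0,0,-1],[0.9,-0.47,0,0,0,0,-1]]])

```text
time_s: 1.77
position: [0.3923, -0.3917, 0.2225]
tcp_rot: [[0.962, 0.274, -0.0], [0.274, -0.962, -0.0], [-0.0, 0.0, -1.0]]
force: [0.1, 0.7, -0.1]
opening: 1.003
grasp_force: 0.0
```

Emit:
carry_out(deltas=[[[0.3,-0.16,0,0,0,0,-1],[0.6,-0.32,0,0,0,0,-1],[0.9,-0.47,0,0,0,0,-1],[0.9,-0.47,0,0,0,0,-1],[0.9,-0.47,0,0,0,0,-1],[0.9,-0.47,0,0,0,0,-1],[0.9,-0.47,0,0,0,0,-1],[0.9,-0.47,0,0,0,0,-1],[0.9,-0.47,0,0,0,0,-1],[0.9,-0.47,0,0,0,0,-1]]])

```text
time_s: 2.6
position: [0.5027, -0.2866, 0.2226]
tcp_rot: [[0.962, 0.274, -0.0], [0.274, -0.962, -0.0], [-0.0, -0.0, -1.0]]
force: [0.5, -0.8, 0.9]
opening: 0.997
grasp_force: 0.0
```

Emit:
carry_out(deltas=[[[0.3,-0.16,0.1,0,0,-0.0239,-1],[0.6,-0.32,0.2,0,0,-0.0239,-1],[0.88,-0.47,0.28,0,0,-0.0239,-1],[0.88,-0.47,0.28,0,0,-0.0239,-1],[0.88,-0.47,0.28,0,0,-0.0239,-1],[0.88,-0.47,0.28,0,0,-0.0239,-1],[0.88,-0.47,0.28,0,0,-0.0239,-1],[0.88,-0.47,0.28,0,0,-0.0239,-1],[0.88,-0.47,0.28,0,0,-0.0239,-1],[0.88,-0.47,0.28,0,0,-0.0239,-1]]])

```text
time_s: 3.43
position: [0.6103, -0.1826, 0.1811]
tcp_rot: [[0.91, 0.415, 0.001], [0.415, -0.91, -0.0], [0.0, 0.001, -1.0]]
force: [-0.3, -0.6, 0.3]
opening: 0.998
grasp_force: 0.0
```

```bash
python3 - <<'E'
from h import *
snap("wrist","pics/w1.png"); s=telemetry.read_state(); print(s["time_s"],s["position"],s["tcp_rot"],s["joint_positions"])
im=cv2.imread("pics/w1.png"); cv2.imwrite("pics/w1v.png",cv2.convertScaleAbs(im,alpha=1.5))
E
```

```text
3.4833 [ 0.61041776 -0.18244137  0.18106199] [[ 9.09684365e-01  4.15300004e-01  5.12932946e-04]
 [ 4.15300191e-01 -9.09684364e-01 -3.32124683e-04]
 [ 3.28675699e-04  5.15149782e-04 -9.99999813e-01]] [-2.66721688e+01  3.37919795e+01  8.26035169e+01 -4.25716191e-03
  6.35697001e+01  3.87915060e+01]
```

View pics/w1v.png

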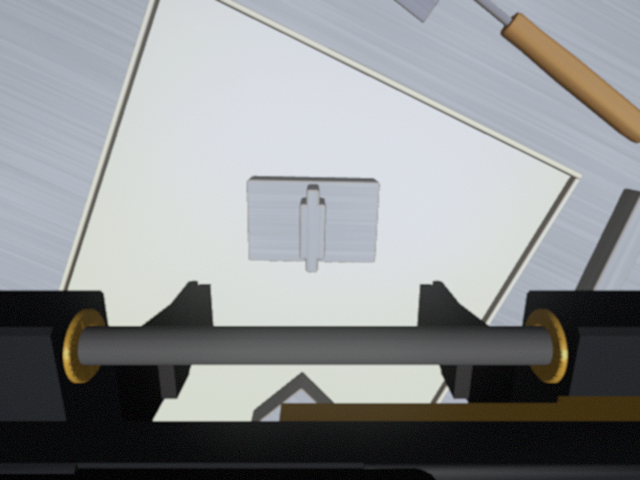

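The wrist view shows the long die with slab-top corners (248,178), (379,181), (377,262), (249,261) and ridge-top ends (313,185), (311,271). I'll fit its pose from these plus the top and side corners.

```bash
cat > die.py <<'E'
from h import *
t,s=cam("top"),cam("side"); w=cam("wrist",np.load("pics/w1.png.npz"))
dp=lambda x,y:((x-480)/3.2+400,(y-240)/3.2+185); sp=lambda x,y:((x-480)/3.2+305,(y-420)/3.2+305)
c=lambda x,y:[x*.032,y*.05,.028]
obs=[(w,(248,178),c(1,1)),(w,(379,181),c(1,-1)),(w,(377,262),c(-1,-1)),(w,(249,261),c(-1,1)),(w,(313,185),[.03,0,.058]),(w,(311,271),[-.03,0,.058]),
(t,dp(685,272),c(1,-1)),(t,dp(740,375),c(-1,-1)),(t,dp(527,350),c(1,1)),(s,sp(625,467),c(1,1)),(s,sp(522,520),c(-1,1))]
def f(p,o=obs):
    r=R.from_euler('z',p[3]).as_matrix(); return np.ravel([proj(k,r@np.array(L)+p[:3])[0]-uv for k,uv,L in o])
for o in (obs,obs[:6],obs[6:]):
    p,r=fit(lambda p:f(p,o),[.61,-.18,.004,.43]); print(p.round(4),np.degrees(p[3]),r.reshape(-1,2).round(1).tolist())
E
python3 die.py
```

```text
[ 0.6118 -0.1808  0.0014  0.4129] 23.65728440669121 [[-1.3, 0.6], [1.0, -0.3], [-1.6, -0.4], [0.0, -1.2], [0.3, 3.3], [1.1, 0.2], [0.2, -0.5], [-0.8, -0.7], [-0.7, -1.1], [-0.1, 0.3], [0.0, -0.1]]
[ 0.6122 -0.1807  0.0024  0.413 ] 23.661176076170527 [[-1.5, 0.2], [1.3, -0.7], [-1.4, -0.5], [-0.2, -1.3], [0.3, 2.9], [1.1, 0.2]]
[ 0.611  -0.1814  0.0022  0.4139] 23.7146027597053 [[0.6, -0.1], [-0.3, -0.3], [-0.2, -0.6], [-0.5, 0.2], [-0.4, -0.1]]
```

Emit:
carry_out(deltas=[[[0.013,-0.005,0.2,0,0,0.0023,-1],[0.013,-0.005,0.4,0,0,0.0023,-1],[0.013,-0.005,0.6,0,0,0.0023,-1],[0.013,-0.005,0.75,0,0,0.0023,-1],[0.013,-0.005,0.85,0,0,0.0023,-1],[0.013,-0.005,0.9,0,0,0.0023,-1],[0.013,-0.005,0.94,0,0,0.0023,-1],[0.013,-0.005,0.97,0,0,0.0023,-1],[0.013,-0.005,0.97,0,0,0.0023,-1],[0.013,-0.005,0.97,0,0,0.0023,-1]]])

```text
time_s: 4.32
position: [0.6129, -0.1802, 0.0359]
tcp_rot: [[0.915, 0.404, 0.001], [0.404, -0.915, -0.001], [0.001, 0.001, -1.0]]
force: [0.2, 0.7, 1.1]
opening: 1.0
grasp_force: 0.0
```

Emit:
carry_out(deltas=[[[0,0,0,0,0,0,1],[0,0,0,0,0,0,1],[0,0,0,0,0,0,1],[0,0,0,0,0,0,1],[0,0,0,0,0,0,1],[0,0,0,0,0,0,1],[0,0,0,0,0,0,1],[0,0,0,0,0,0,1],[0,0,0,0,0,0,1],[0,0,0,0,0,0,1]]])

```text
time_s: 5.15
position: [0.6123, -0.1798, 0.035]
tcp_rot: [[0.915, 0.404, -0.0], [0.404, -0.915, 0.0], [-0.0, -0.0, -1.0]]
force: [-0.1, 0.3, -0.2]
opening: 0.327
grasp_force: 0.0
```

Emit:
carry_out(deltas=[[[0,0,0,0,0,0,1],[0,0,0,0,0,0,1],[0,0,0,0,0,0,1],[0,0,0,0,0,0,1],[0,0,0,0,0,0,1],[0,0,0,0,0,0,1],[0,0,-0.03,0,0,0,1],[0,0,-0.1,0,0,0,1],[0,0,-0.2,0,0,0,1],[0,0,-0.3,0,0,0,1]]])

```text
time_s: 5.98
position: [0.6115, -0.1795, 0.0802]
tcp_rot: [[0.915, 0.404, -0.002], [0.404, -0.915, 0.001], [-0.001, -0.002, -1.0]]
force: [0.1, 0.1, -3.5]
opening: 0.208
grasp_force: 30.0
```

Emit:
carry_out(deltas=[[[0,0,-0.1,0,0,0,1],[0,0,-0.2,0,0,0,1],[0,0,-0.4,0,0,0,1],[0,0,-0.6,0,0,0,1],[0,0,-0.8,0,0,0,1],[0,0,-0.8,0,0,0,1],[0,0,-0.8,0,0,0,1],[0,0,-0.8,0,0,0,1],[0,0,-0.8,0,0,0,1],[0,0,-0.8,0,0,0,1]]])

```text
time_s: 6.82
position: [0.6109, -0.1792, 0.1977]
tcp_rot: [[0.915, 0.404, -0.004], [0.404, -0.915, 0.002], [-0.003, -0.004, -1.0]]
force: [-0.3, 0.4, -4.2]
opening: 0.204
grasp_force: 30.0
```

```bash
cat > plan.py <<'E'
from h import *
import sys
P=np.array([.4699,.1925,.0887,1.3371])
B=Rst(P[3]); Rt=np.column_stack([B[:,0],-B[:,1],-B[:,2]])
if __name__=="__main__":
    s=telemetry.read_state(); print(s["time_s"],s["position"].round(4),s["opening"],s["grasp_force"],s["force"].round(1),s["joint_positions"].round(1))
    for h in (.031,.09,.13): print(h,st_pts(P,[[0,0,h]])[0].round(4))
    print("dpos tool,turn",rows(Rt,st_pts(P,[[0,0,.13]])[0],s["tcp_rot"],s["position"])); print(Rt.round(3))
E
python3 plan.py
```

```text
6.8167 [ 0.6109 -0.1792  0.1977] 0.20351484564377273 29.987817853689194 [-0.3  0.4 -4.2] [-26.4  32.8  81.5  -0.   65.9  39.8]
0.031 [0.4665 0.1783 0.1161]
0.09 [0.4601 0.1514 0.1682]
0.13 [0.4558 0.1331 0.2035]
dpos tool,turn [-0.1058 -2.3223 -0.0297  0.0351  0.0723 -0.1439]
[[ 0.204  0.973  0.109]
 [ 0.859 -0.232  0.457]
 [ 0.469 -0.    -0.883]]
```

Emit:
carry_out(deltas=[[[0,-0.1,-0.03,0,0,0,1],[0,-0.25,-0.06,0,0,0,1],[0,-0.45,-0.1,0,0,0,1],[0,-0.65,-0.1,0,0,0,1],[0,-0.85,-0.1,0,0,0,1],[0,-1,-0.1,0,0,0,1],[0,-1,-0.1,0,0,0,1],[0,-1,-0.1,0,0,0,1],[0,-1,-0.1,0,0,0,1],[0,-1,-0.1,0,0,0,1]]])

```text
time_s: 7.65
position: [0.5523, -0.0432, 0.215]
tcp_rot: [[0.915, 0.403, 0.0], [0.403, -0.915, -0.0], [0.0, 0.001, -1.0]]
force: [-0.7, 0.7, -4.2]
opening: 0.204
grasp_force: 30.0
```

```bash
python3 - <<'E'
from plan import *
s=telemetry.read_state(); t=st_pts(P,[[-.09,0,.15]])[0]; print(t, rows(Rt,t,s["tcp_rot"],s["position"]),s["position"])
E
```

```text
[0.43519015 0.04668832 0.1788897 ] [-0.4729 -0.863   0.2399  0.0359  0.0721 -0.1437] [ 0.55228603 -0.04315148  0.2149669 ]
```

Emit:
carry_out(deltas=[[[-0.05,-0.09,0.02,0.0045,0.009,-0.018,1],[-0.11,-0.19,0.05,0.009,0.018,-0.036,1],[-0.17,-0.31,0.08,0.0135,0.027,-0.054,1],[-0.23,-0.43,0.12,0.018,0.036,-0.072,1],[-0.29,-0.54,0.15,0.0225,0.045,-0.09,1],[-0.35,-0.65,0.18,0.027,0.054,-0.108,1],[-0.41,-0.76,0.21,0.0315,0.063,-0.126,1],[-0.47,-0.86,0.24,0.0359,0.0721,-0.1437,1],[-0.47,-0.86,0.24,0.0359,0.0721,-0.1437,1],[-0.47,-0.86,0.24,0.0359,0.0721,-0.1437,1]]])

```text
time_s: 8.48
position: [0.4357, 0.0448, 0.1783]
tcp_rot: [[0.206, 0.972, 0.109], [0.859, -0.233, 0.456], [0.468, -0.0, -0.883]]
force: [1.4, -1.0, -4.0]
opening: 0.205
grasp_force: 30.0
```

```bash
python3 - <<'E'
from plan import *
snap("wrist","pics/w2.png"); s=telemetry.read_state(); print(s["position"],s["tcp_rot"].round(3),s["joint_positions"])
im=cv2.imread("pics/w2.png"); cv2.imwrite("pics/w2v.png",cv2.convertScaleAbs(im,alpha=1.5))
w=cam("wrist",s); print(proj(w,st_pts(P,[[x*.035,y*.053,.016] for x in(1,-1) for y in(1,-1)]+[[x*.065,y*.073,.016] for x in(1,-1) for y in(1,-1)])).round(0))
E
```

```text
[0.43672134 0.04457654 0.17867921] [[ 0.208  0.972  0.111]
 [ 0.859 -0.236  0.454]
 [ 0.467  0.001 -0.884]] [-28.70977698  22.43373832 116.06238012  33.72082354  54.40181993
 -38.18227268]
[[227.  39.]
 [391.  38.]
 [234. 149.]
 [386. 148.]
 [193. -14.]
 [425. -14.]
 [208. 192.]
 [412. 191.]]
```

View pics/w2v.png

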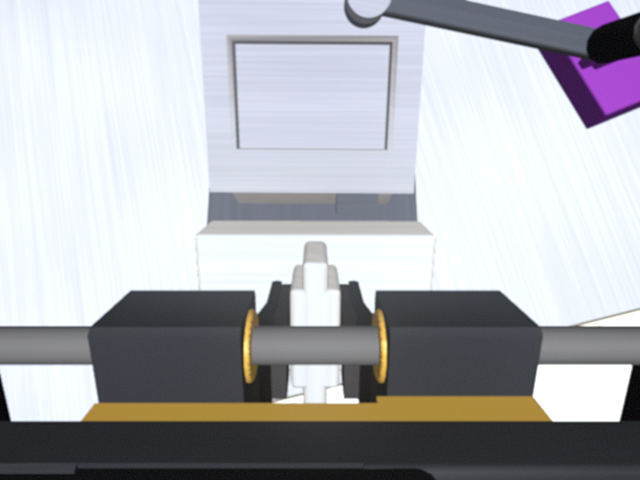

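The wrist view shows the pocket rim around (228,36), (397,37), (391,149), (236,149), and bed lower corners (208,192), (414,191). The held die's front top edge runs from (198,235) to (433,236), so it is square in the hand. I'll zoom in for accurate corners.

```bash
python3 - <<'E'
import cv2
im=cv2.imread("pics/w2.png"); c=im[0:250,185:445]; c=cv2.resize(c,(780,750),interpolation=cv2.INTER_CUBIC)[:600]
# keep 3x, rows 0..200; 
cv2.imwrite("pics/w2z.png",cv2.convertScaleAbs(c,alpha=1.15))
E
```

```text
(no output)
```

View pics/w2z.png

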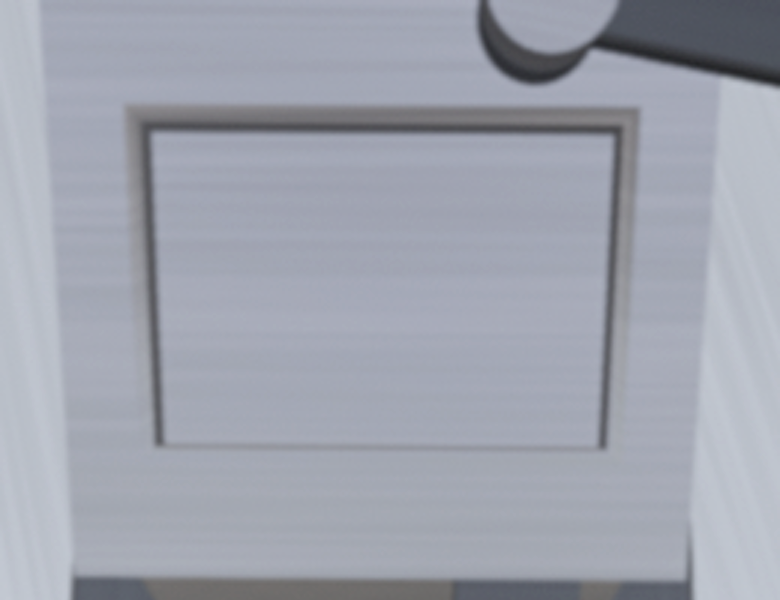

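```bash
cat > st2.py <<'E'
exec(open("rough.py").read().split("def f(p)")[0])
w=cam("wrist",np.load("pics/w2.png.npz")); z=lambda x,y:(x/3+185,y/3)
wo=[(w,z(125,107),[.038,.056,.016]),(w,z(640,109),[.038,-.056,.016]),(w,z(152,131),[.035,.053,0]),(w,z(614,132),[.035,-.053,0]),
(w,z(161,446),[-.035,.053,.006]),(w,z(605,448),[-.035,-.053,.006]),(w,z(73,577),[-.065,.073,.016]),(w,z(688,580),[-.065,-.073,.016])]
def go(o,free=False):
    def f(p):
        B=Rst(p[3])@R.from_rotvec(p[4:7]).as_matrix() if free else Rst(p[3])
        return np.ravel([proj(c,B@np.array(L)+p[:3])[0]-uv for c,uv,L in o])
    p,r=fit(f,[.47,.19,.09,1.34]+[0]*3*free); print(p.round(4),np.degrees(p[3:]).round(2),r.reshape(-1,2).round(1).tolist()); return p
p=go(wo); go(obs+wo)
# die in the hand: bed-aligned comparison in tool frame
K,Tc=camera_info("wrist")["mtx"],camera_info("wrist")["T_tool_cam"]
c=(K,Tc)
do=[((198,235),[.032,.05]),((433,236),[.032,-.05])]
for uv,L in do:   # slab top 28 above underside, gripped with TCP 31 above -> tool z=+.003
    print("die corner in tool",plane(c,uv,.003).round(4),"nominal",[L[0],-L[1]])
E
python3 st2.py
```

```text
[0.4701 0.192  0.0875 1.3312] [76.27] [[-0.5, -0.9], [0.5, -0.8], [-0.1, 0.6], [0.1, 0.9], [0.0, 0.2], [-0.7, 0.1], [0.8, 0.0], [-0.2, -0.0]]
[0.4701 0.1921 0.0876 1.332 ] [76.32] [[2.1, -0.9], [-1.0, -0.3], [-0.7, -0.3], [0.1, 1.7], [1.0, 0.1], [1.0, -0.3], [0.3, 0.0], [-0.9, -0.3], [-1.2, -0.1], [1.5, 0.8], [0.4, 1.4], [-0.6, -1.0], [0.5, -1.1], [-0.2, 0.5], [0.0, 0.7], [-0.0, 0.1], [-0.6, -0.0], [0.8, -0.0], [-0.2, -0.2]]
die corner in tool [ 0.0301 -0.0468  0.003 ] nominal [0.032, -0.05]
die corner in tool [0.0297 0.0492 0.003 ] nominal [0.032, 0.05]
```

```bash
python3 - <<'E'
import cv2
im=cv2.imread("pics/w2.png"); c=im[205:325,185:445]; c=cv2.resize(c,(780,360),interpolation=cv2.INTER_CUBIC)
cv2.imwrite("pics/w2d.png",cv2.convertScaleAbs(c,alpha=1.1))
E
```

```text
(no output)
```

View pics/w2d.png

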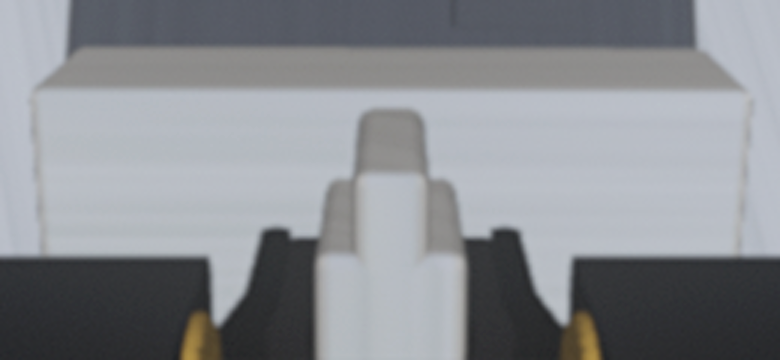

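```bash
python3 - <<'E'
from h import *
i=camera_info("wrist"); c=(i["mtx"],i["T_tool_cam"])
D=[((72,48),(.032,.05,0)),((706,48),(.032,-.05,0)),((32,91),(.032,.05,.028)),((749,91),(.032,-.05,.028)),((357,173),(.03,.0045,.058)),((425,173),(.03,-.0045,.058)),((318,254),(.02,.009,.058)),((465,254),(.02,-.009,.058)),((360,112),(.03,.0045,.028)),((422,112),(.03,-.0045,.028))]
uv=np.array([(a/3+185,b/3+205) for (a,b),_ in D]); L=np.array([l for _,l in D])
R0=np.diag([1,-1,-1.])
for full in (0,1):
    def f(p):
        B=R.from_rotvec([p[4]*full,p[5]*full,p[3]]).as_matrix()@R0
        return (proj(c,L@B.T+p[:3])-uv).ravel()
    p,r=fit(f,[0,0,.031,0,0,0]); print((p[:3]*1000).round(1),np.degrees(p[3:]).round(2),r.reshape(-1,2).round(1).tolist())
E
```

```text
[-3.2  1.1 34.7] [-0.04  0.    0.  ] [[2.5, -0.4], [-1.5, -0.4], [-0.1, 0.4], [0.3, 0.3], [-1.5, 0.8], [1.5, 0.8], [-0.9, 0.5], [0.6, 0.4], [-0.5, -2.0], [0.3, -2.0]]
[-3.5  0.9 33.8] [ 0.01  0.15 -0.67] [[2.0, 0.4], [-1.5, 0.4], [-0.6, 0.6], [0.5, 0.6], [-1.4, 0.3], [1.8, 0.3], [-0.9, 0.1], [0.9, 0.1], [-0.6, -1.8], [0.3, -1.8]]
```

```bash
cat > go.py <<'E'
from h import *
import sys
P=np.array([.4701,.1920,.0875,1.3313])
B=Rst(P[3]); Rt=np.column_stack([B[:,0],-B[:,1],-B[:,2]])
O=np.array([-.0025,.0007,0])   # die origin in tool (xy)
def rep(*ts):
    s=telemetry.read_state(); print(s["time_s"],s["force"].round(1),"bed xyz of TCP+O mm",((s["position"]+s["tcp_rot"]@O-P[:3])@B*1000).round(1),"fz tool",(s["tcp_rot"].T@s["force"]).round(1))
    for b in ts:
        t=P[:3]+B@np.array(b)-Rt@O; print(b,rows(Rt,t,s["tcp_rot"],s["position"]))
E
python3 -c "
from go import *
rep([0,0,.10],[0,0,.058])"
```

```text
8.5333 [ 0.7 -0.  -3.6] bed xyz of TCP+O mm [-93.1  -3.2 151.5] fz tool [-1.6  0.7  3.3]
[0, 0, 0.1] [ 6.218e-01 -2.050e-02  3.415e-01  0.000e+00  4.000e-04  3.000e-04]
[0, 0, 0.058] [ 6.225e-01 -2.050e-02  6.215e-01  0.000e+00  4.000e-04  3.000e-04]
```

Emit:
carry_out(deltas=[[[0.1,-0.01,0.04,0,0,0,1],[0.22,-0.02,0.08,0,0,0,1],[0.34,-0.02,0.14,0,0.0004,0.0003,1],[0.46,-0.02,0.2,0,0.0004,0.0003,1],[0.55,-0.02,0.26,0,0.0004,0.0003,1],[0.6,-0.02,0.31,0,0.0004,0.0003,1],[0.622,-0.02,0.34,0,0.0004,0.0003,1],[0.622,-0.02,0.34,0,0.0004,0.0003,1],[0.622,-0.02,0.34,0,0.0004,0.0003,1],[0.622,-0.02,0.34,0,0.0004,0.0003,1]]])

```text
time_s: 9.37
position: [0.4572, 0.1504, 0.1777]
tcp_rot: [[0.207, 0.972, 0.109], [0.858, -0.234, 0.458], [0.471, -0.001, -0.882]]
force: [0.4, 0.3, -3.8]
opening: 0.205
grasp_force: 30.0
```

```bash
python3 -c "
from go import *
rep([0,0,.058])"
```

```text
9.3667 [ 0.4  0.3 -3.8] bed xyz of TCP+O mm [  1.4   2.  100.1] fz tool [-1.4  0.3  3.6]
[0, 0, 0.058] [-0.0099  0.014   0.2804 -0.0004 -0.0003  0.0004]
```

Emit:
carry_out(deltas=[[[-0.003,0.005,0.05,0,0,0,1],[-0.006,0.01,0.1,0,0,0,1],[-0.009,0.013,0.15,0,0,0,1],[-0.009,0.013,0.2,0,0,0,1],[-0.009,0.013,0.25,0,0,0,1],[-0.009,0.013,0.28,0,0,0,1],[-0.009,0.013,0.28,0,0,0,1],[-0.009,0.013,0.28,0,0,0,1],[-0.009,0.013,0.28,0,0,0,1],[-0.009,0.013,0.28,0,0,0,1]]])

```text
time_s: 10.2
position: [0.4633, 0.1687, 0.1404]
tcp_rot: [[0.206, 0.973, 0.109], [0.857, -0.233, 0.459], [0.472, -0.001, -0.882]]
force: [0.0, 0.5, -3.6]
opening: 0.202
grasp_force: 30.0
```

```bash
python3 - <<'E'
from go import *
rep([0,0,.034])
snap("wrist","pics/w3.png"); snap("side","pics/s3.png"); snap("top","pics/t3.png")
W=np.zeros((600,800,3),np.uint8)
W[:330]=cv2.resize(cv2.imread("pics/w3.png")[150:315,120:520],(800,330),interpolation=cv2.INTER_CUBIC)
W[330:,:400]=cv2.resize(cv2.imread("pics/s3.png")[140:248,190:350],(400,270),interpolation=cv2.INTER_CUBIC)
W[330:,400:]=cv2.resize(cv2.imread("pics/t3.png")[250:371,150:330],(400,270),interpolation=cv2.INTER_CUBIC)
cv2.imwrite("pics/c3.png",cv2.convertScaleAbs(W,alpha=1.3))
E
```

```text
10.2 [ 0.   0.5 -3.6] bed xyz of TCP+O mm [ 0.9  0.4 58.1] fz tool [-1.2 -0.1  3.4]
[0, 0, 0.034] [-0.0065  0.003   0.1606 -0.0004 -0.0004  0.0006]
```

View pics/c3.png

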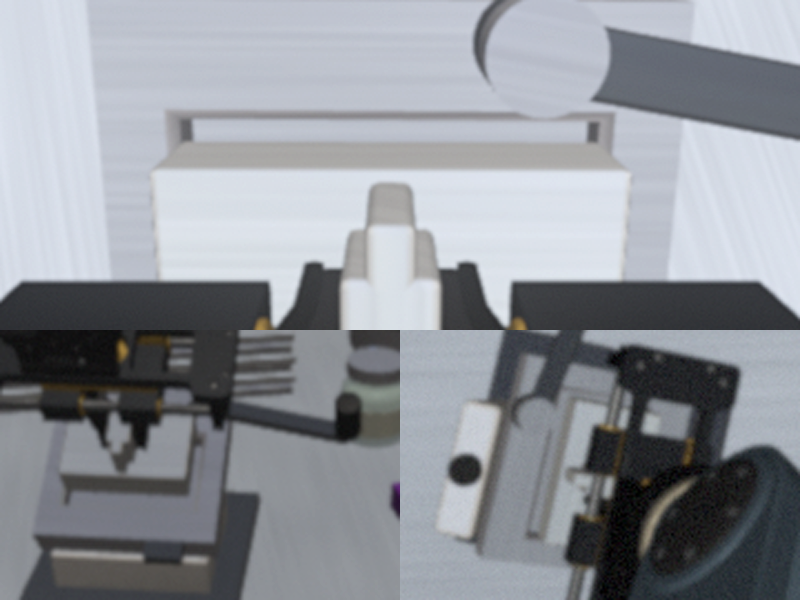

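Wrist pane: rim outer corners at about (203,205) and (427,206). The die's lower front edge is at v≈221, and its slab top is centred at u≈315, so it's centred in y. I'll check the x alignment by prediction.

```bash
python3 - <<'E'
from go import *
w=cam("wrist",np.load("pics/w3.png.npz"))
for n,b in dict(rimL=[.038,.056,.016],rimR=[.038,-.056,.016],floorL=[.035,.053,0],inner=[.035,0,.013],dbL=[.032,.05,.024],dbR=[.032,-.05,.024],dtL=[.032,.05,.052],dtR=[.032,-.05,.052],d1=[.033,0,.024]).items():
    print(n,proj(w,st_pts(P,[b]))[0].round(1))
E
```

```text
rimL [202.8 205.5]
rimR [428.7 206.5]
floorL [216.6 205.4]
inner [315.7 210.7]
dbL [211.8 221. ]
dbR [419.6 221.9]
dtL [195.7 236. ]
dtR [435.7 237.1]
d1 [315.7 219.4]
```

The observed pixels match the prediction within about 1 px, so the die is aligned. Lowering in.

Emit:
carry_out(deltas=[[[-0.002,0.001,0.02,0,0,0,1],[-0.004,0.002,0.04,0,0,0,1],[-0.005,0.003,0.06,0,0,0,1],[-0.005,0.003,0.08,0,0,0,1],[-0.005,0.003,0.095,0,0,0,1],[-0.005,0.003,0.11,0,0,0,1],[-0.005,0.003,0.12,0,0,0,1],[-0.005,0.003,0.13,0,0,0,1],[-0.005,0.003,0.14,0,0,0,1],[-0.005,0.003,0.14,0,0,0,1]]])

```text
time_s: 11.18
position: [0.4655, 0.1778, 0.121]
tcp_rot: [[0.206, 0.973, 0.108], [0.857, -0.233, 0.459], [0.472, -0.002, -0.882]]
force: [-0.7, 0.3, -4.1]
opening: 0.204
grasp_force: 30.0
```

```bash
python3 -c "
from go import *
rep([0,0,.034])"
```

```text
11.1833 [-0.7  0.3 -4.1] bed xyz of TCP+O mm [ 0.1  0.4 36.6] fz tool [-1.8 -0.7  3.6]
[0, 0, 0.034] [-0.0007  0.0027  0.0174 -0.0006 -0.0004  0.0005]
```

No contact yet. Going slowly down to the floor.

Emit:
carry_out(deltas=[[[0,0.001,0.004,0,0,0,1],[0,0.002,0.008,0,0,0,1],[0,0.002,0.012,0,0,0,1],[0,0.002,0.016,0,0,0,1],[0,0.002,0.019,0,0,0,1],[0,0.002,0.022,0,0,0,1],[0,0.002,0.024,0,0,0,1],[0,0.002,0.024,0,0,0,1],[0,0.002,0.024,0,0,0,1],[0,0.002,0.024,0,0,0,1]]])

```text
time_s: 12.02
position: [0.4663, 0.1792, 0.1181]
tcp_rot: [[0.206, 0.973, 0.109], [0.857, -0.233, 0.459], [0.472, -0.001, -0.882]]
force: [0.3, -0.3, -3.6]
opening: 0.203
grasp_force: 30.0
```

```bash
python3 -c "
from go import *
rep([0,0,.031])"
```

```text
12.0167 [ 0.3 -0.3 -3.6] bed xyz of TCP+O mm [ 0.1 -0.  33.3] fz tool [-1.9  0.4  3.1]
[0, 0, 0.031] [-0.0008 -0.0001  0.0152 -0.0005 -0.0004  0.0005]
```

Emit:
carry_out(deltas=[[[0,0,0.003,0,0,0,1],[0,0,0.006,0,0,0,1],[0,0,0.009,0,0,0,1],[0,0,0.012,0,0,0,1],[0,0,0.014,0,0,0,1],[0,0,0.016,0,0,0,1],[0,0,0.016,0,0,0,1],[0,0,0.016,0,0,0,1],[0,0,0.016,0,0,0,1],[0,0,0.016,0,0,0,1]]])

```text
time_s: 12.85
position: [0.4664, 0.1803, 0.1164]
tcp_rot: [[0.206, 0.973, 0.109], [0.857, -0.233, 0.459], [0.472, -0.001, -0.882]]
force: [-3.4, -3.6, 5.8]
opening: 0.205
grasp_force: 30.0
```

```bash
python3 -c "
from go import *
rep([0,0,.031])"
```

```text
12.85 [-3.4 -3.6  5.8] bed xyz of TCP+O mm [ 0.2  0.1 31.3] fz tool [-1.1 -2.5 -7.2]
[0, 0, 0.031] [-0.0013  0.001   0.0018 -0.0005 -0.0004  0.0006]
```

Contact at TCP 31 mm above the pocket floor, as it should be for a seated block. Press lightly, then release.

Emit:
carry_out(deltas=[[[0,0,0.004,0,0,0,1],[0,0,0.006,0,0,0,1],[0,0,0.006,0,0,0,1],[0,0,0,0,0,0,-1],[0,0,0,0,0,0,-1],[0,0,0,0,0,0,-1],[0,0,0,0,0,0,-1],[0,0,0,0,0,0,-1],[0,0,0,0,0,0,-1],[0,0,0,0,0,0,-1]]])

```text
time_s: 13.68
position: [0.4665, 0.1805, 0.1158]
tcp_rot: [[0.206, 0.973, 0.108], [0.857, -0.233, 0.459], [0.472, -0.002, -0.882]]
force: [0.3, -0.1, -0.5]
opening: 0.65
grasp_force: 0.0
```

Emit:
carry_out(deltas=[[[0,0,-0.02,0,0,0,-1],[0,0,-0.06,0,0,0,-1],[0,0,-0.1,0,0,0,-1],[0,0,-0.2,0,0,0,-1],[0,0,-0.3,0,0,0,-1],[0,0,-0.4,0,0,0,-1],[-0.05,0,-0.5,0,0,0,-1],[-0.1,0,-0.6,0,0,0,-1],[-0.2,0,-0.6,0,0,0,-1],[-0.2,0,-0.6,0,0,0,-1]]])

```text
time_s: 14.52
position: [0.4509, 0.1113, 0.1817]
tcp_rot: [[0.207, 0.972, 0.111], [0.858, -0.235, 0.457], [0.47, 0.0, -0.882]]
force: [-0.1, -0.6, -0.4]
opening: 0.997
grasp_force: 0.0
```

```bash
python3 - <<'E'
from go import *
rep()
snap("wrist","pics/w4.png"); snap("side","pics/s4.png")
W=np.zeros((600,800,3),np.uint8)
W[:]=cv2.resize(cv2.imread("pics/w4.png"),(800,600),interpolation=cv2.INTER_CUBIC)
W[400:,:300]=cv2.resize(cv2.imread("pics/s4.png")[140:240,190:340],(300,200),interpolation=cv2.INTER_CUBIC)
cv2.imwrite("pics/c4.png",cv2.convertScaleAbs(W,alpha=1.2))
E
```

```text
14.5167 [-0.1 -0.6 -0.4] bed xyz of TCP+O mm [-31.5  -1.2 122.1] fz tool [-0.7 -0.   0.1]
```

View pics/c4.png

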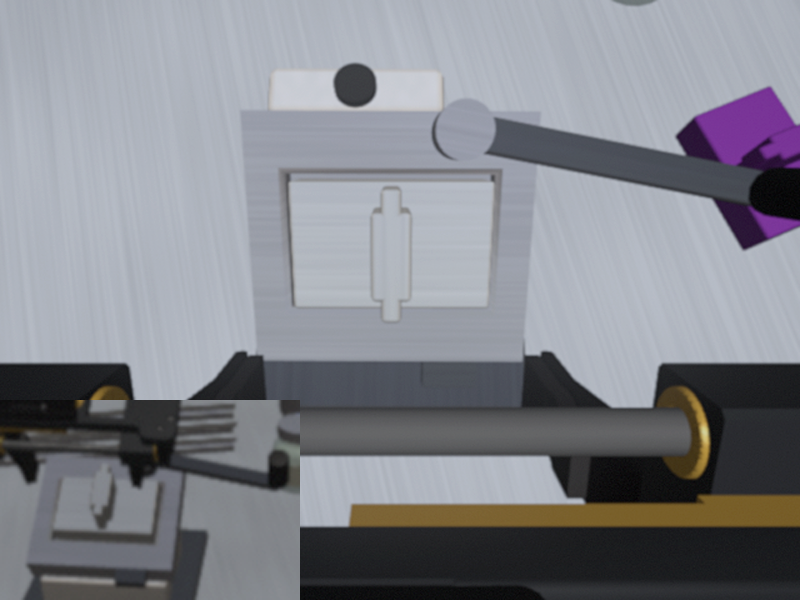

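The die sits flat and fully in the pocket, with an even rim all round. The lever is still open, with its bar centre at about px (594,145) and cap at (372,104). Next I'll measure the lever angle and plan the knob grasp.

```bash
cat > lev.py <<'E'
from go import *
def inbed(c,uv,z):
    K,T=c; o=(T[:3,3]-P[:3])@B; d=(T[:3,:3]@np.linalg.solve(K,[*uv,1]))@B; return o+d*(z-o[2])/d[2]
def at(bp):  # rows for TCP at bed point
    s=telemetry.read_state(); t=P[:3]+B@np.array(bp); return t.round(3),rows(Rt,t,s["tcp_rot"],s["position"])
def bp(): s=telemetry.read_state(); return ((s["position"]-P[:3])@B*1000).round(1)
def tgt(q,h=.047): return knob(q,h)
E
python3 - <<'E'
from lev import *
w=cam("wrist",np.load("pics/w4.png.npz"))
c,b=inbed(w,(372,104),.045),inbed(w,(593.6,144.8),.042); print(c,b,"q",np.arctan2(-(b[1]+.033),.055-b[0]))
t,s=cam("top"),cam("side")
ob=[(t,(262/3+165,52/3+185)),(s,(330,166))]
p,r=fit(lambda x:np.ravel([proj(k,st_pts(P,[knob(x[0],.081)]))[0]-uv for k,uv in ob]),[1.4]); print(p,r)
# triangulated knob-top height above bed
f=lambda x:np.ravel([proj(k,st_pts(P,[x]))[0]-uv for k,uv in ob]); x,_=fit(f,knob(1.4,.081)); print("knob top bed",x,np.arctan2(-(x[1]+.033),.055-x[0]),np.hypot(x[1]+.033,x[0]-.055))
print(bp()); q=p[0]
for h in(.11,.047): print(at(tgt(q,h)))
for h in (.047,): print("shut",at(tgt(0,h))[0])
E
```

```text
[ 0.05520548 -0.03225731  0.045     ] [ 0.03371383 -0.15879457  0.042     ] q 1.4031704404651082
[1.42039219] [-0.39563148 -1.10886938  0.40232916  1.63202424]
knob top bed [ 0.03393735 -0.17280572  0.08562043] 1.4212643124515643 0.14138342617609093
[-27.7   0.3 121.3]
(array([0.634, 0.129, 0.2  ]), array([ 4.0620e-01,  1.1653e+00,  7.2900e-02, -5.0000e-04, -4.0000e-04,
        3.0000e-04]))
(array([0.641, 0.158, 0.145]), array([ 4.0510e-01,  1.1665e+00,  4.9290e-01, -5.0000e-04, -4.0000e-04,
        3.0000e-04]))
shut [0.478 0.087 0.088]
```

Emit:
carry_out(deltas=[[[0.05,0.12,0,0,0,0,-1],[0.1,0.26,0,0,0,0,-1],[0.16,0.42,0,0,0,0,-1],[0.22,0.6,0,0,0,0,-1],[0.28,0.76,0,0,0,0,-1],[0.34,0.88,0,0,0,0,-1],[0.4,1,0,0,0,0,-1],[0.4,1,0,0,0,0,-1],[0.4,1,0,0,0,0,-1],[0.4,1,0,0,0,0,-1]]])

```text
time_s: 15.45
position: [0.607, 0.1306, 0.2086]
tcp_rot: [[0.206, 0.973, 0.105], [0.857, -0.231, 0.46], [0.471, -0.004, -0.882]]
force: [-0.2, 1.0, -1.1]
opening: 1.002
grasp_force: 0.0
```

```bash
python3 - <<'E'
from lev import *
print(bp(),at(tgt(1.412,.09)),at(tgt(1.412,.052)),telemetry.read_state()["joint_positions"].round(1))
snap("wrist","pics/w5.png"); cv2.imwrite("pics/w5v.png",cv2.convertScaleAbs(cv2.imread("pics/w5.png"),alpha=1.3))
w=cam("wrist",np.load("pics/w5.png.npz"));print(proj(w,st_pts(P,[knob(1.412,.081),knob(1.412,.042)])))
E
```

```text
[  32.9 -147.5  119.7] (array([0.636, 0.137, 0.182]), array([-0.0042,  0.1791,  0.1966, -0.0011, -0.0003,  0.0005])) (array([0.64 , 0.155, 0.149]), array([-4.700e-03,  1.808e-01,  4.499e-01, -1.100e-03, -3.000e-04,
        5.000e-04])) [-12.1  30.   92.3  32.4  61.6 -15.4]
[[365.83426252 275.22964621]
 [358.6047668  252.53473131]]
```

View pics/w5v.png

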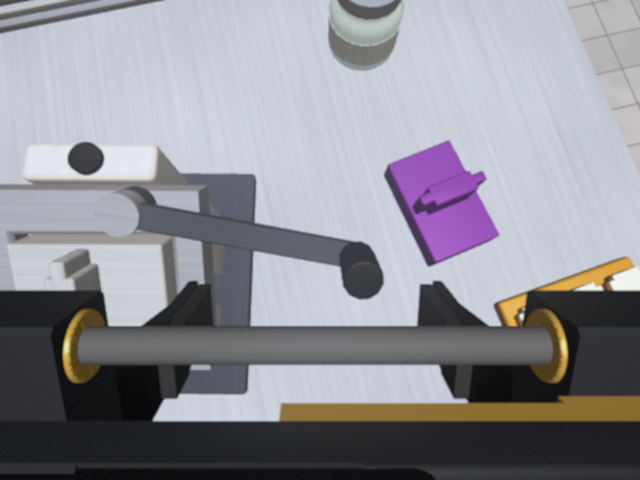

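The knob is at (362,279), about 2 mm from the prediction, and the purple block is well below and clear. I'll lower onto the knob and close.

Emit:
carry_out(deltas=[[[-0.01,0.08,0,0,0,0,-1],[-0.01,0.17,0.02,0,0,0,-1],[-0.01,0.17,0.08,0,0,0,-1],[-0.01,0.17,0.16,0,0,0,-1],[-0.01,0.17,0.24,0,0,0,-1],[-0.01,0.17,0.32,0,0,0,-1],[-0.01,0.17,0.4,0,0,0,-1],[-0.01,0.17,0.45,0,0,0,-1],[-0.01,0.17,0.45,0,0,0,-1],[-0.01,0.17,0.45,0,0,0,-1]]])

```text
time_s: 16.33
position: [0.6402, 0.1541, 0.1483]
tcp_rot: [[0.206, 0.973, 0.107], [0.857, -0.232, 0.459], [0.472, -0.003, -0.882]]
force: [0.5, -0.6, -0.2]
opening: 1.0
grasp_force: 0.0
```

Emit:
carry_out(deltas=[[[0,0,0,0,0,0,1],[0,0,0,0,0,0,1],[0,0,0,0,0,0,1],[0,0,0,0,0,0,1],[0,0,0,0,0,0,1],[0,0,0,0,0,0,1],[0,0,0,0,0,0,1],[0,0,0,0,0,0,1],[0,0,0,0,0,0,1],[0,0,0,0,0,0,1]]])

```text
time_s: 17.17
position: [0.6407, 0.1536, 0.149]
tcp_rot: [[0.206, 0.973, 0.109], [0.857, -0.233, 0.459], [0.472, -0.001, -0.882]]
force: [0.1, 0.6, 0.3]
opening: 0.325
grasp_force: 0.0
```

Emit:
carry_out(deltas=[[[0,0,0,0,0,0,1],[0,0,0,0,0,0,1],[0,0,0,0,0,0,1],[0,0,0,0,0,0,1],[0,0,0,0,0,0,1],[0,0,0,0,0,0,1],[0,0,0,0,0,0,1],[0,0,0,0,0,0,1],[0,0,0,0,0,0,1],[0,0,0,0,0,0,1]]])

```text
time_s: 18.0
position: [0.638, 0.1543, 0.1488]
tcp_rot: [[0.206, 0.973, 0.103], [0.857, -0.23, 0.461], [0.472, -0.007, -0.882]]
force: [-4.5, -1.1, 3.1]
opening: 0.242
grasp_force: 29.9
```

```bash
cat > arc.py <<'E'
from lev import *
# waypoints from the present TCP: offsets along the arc in tool units /0.15 (tool x = bed x, tool y = -bed y)
p=bp()/1000; q0=np.arctan2(-(p[1]+.033),.055-p[0]); print(p,"q",q0,"r",np.hypot(p[0]-.055,p[1]+.033),telemetry.read_state()["joint_positions"].round(1))
import sys
for q in map(float,sys.argv[1:]):
    d=(np.array(knob(q,0))-p)[:2]*[1,-1]/.15; print(q,d.round(3))
E
python3 arc.py 1.412 1.35 1.3 1.2 1.1 1.0 .9 .8 .7
```

```text
[ 0.0316 -0.1721  0.0526] q 1.4041324990245532 r 0.14105449301599718 [ -9.3  36.8  90.2  34.4  56.5 -16.1]
1.412 [0.005 0.014]
1.35 [-0.053  0.003]
1.3 [-0.099 -0.009]
1.2 [-0.189 -0.039]
1.1 [-0.276 -0.078]
1.0 [-0.359 -0.125]
0.9 [-0.437 -0.181]
0.8 [-0.508 -0.243]
0.7 [-0.573 -0.313]
```

Emit:
carry_out(deltas=[[[-0.02,-0.015,0,0,0,0,1],[-0.05,-0.02,0,0,0,0,1],[-0.1,-0.034,0,0,0,0,1],[-0.187,-0.064,0,0,0,0,1],[-0.274,-0.103,0,0,0,0,1],[-0.357,-0.15,0,0,0,0,1],[-0.435,-0.206,0,0,0,0,1],[-0.506,-0.268,0,0,0,0,1],[-0.571,-0.338,0,0,0,0,1],[-0.571,-0.338,0,0,0,0,1]]])

```text
time_s: 18.83
position: [0.574, 0.0893, 0.1071]
tcp_rot: [[0.21, 0.971, 0.112], [0.858, -0.238, 0.455], [0.469, 0.0, -0.883]]
force: [3.8, -0.6, -8.2]
opening: 0.246
grasp_force: 30.0
```

```bash
python3 arc.py .7 .6 .5 .4 .3 .2 .15 .1 .05 0
```

```text
[-0.0571 -0.1253  0.0526] q 0.6888305766512978 r 0.14520915949071533 [-17.1  36.9 101.   37.4  50.4 -29.8]
0.7 [ 0.018 -0.001]
0.6 [-0.039 -0.077]
0.5 [-0.089 -0.158]
0.4 [-0.131 -0.244]
0.3 [-0.163 -0.334]
0.2 [-0.187 -0.426]
0.15 [-0.195 -0.473]
0.1 [-0.201 -0.52 ]
0.05 [-0.205 -0.568]
0.0 [-0.206 -0.615]
```

Emit:
carry_out(deltas=[[[0,-0.03,0,0,0,0,1],[-0.035,-0.077,0,0,0,0,1],[-0.085,-0.158,0,0,0,0,1],[-0.127,-0.244,0,0,0,0,1],[-0.16,-0.334,0,0,0,0,1],[-0.184,-0.426,0,0,0,0,1],[-0.192,-0.473,0,0,0,0,1],[-0.198,-0.52,0,0,0,0,1],[-0.202,-0.568,0,0,0,0,1],[-0.203,-0.595,0,0,0,0,1]]])

```text
time_s: 19.67
position: [0.4828, 0.0832, 0.0926]
tcp_rot: [[0.206, 0.972, 0.113], [0.861, -0.235, 0.451], [0.465, 0.004, -0.885]]
force: [3.7, -3.2, -15.6]
opening: 0.244
grasp_force: 30.0
```

```bash
python3 arc.py 0 -.02; python3 -c "
from go import *
rep()"
```

```text
[-0.0883 -0.0382  0.0527] q 0.03627159370001715 r 0.14339431648430143 [-21.2  34.7 114.4  42.5  43.1 -42.3]
0.0 [ 0.002 -0.035]
-0.02 [ 0.002 -0.054]
19.6667 [  3.7  -3.2 -15.6] bed xyz of TCP+O mm [-90.8 -38.9  52.7] fz tool [-9.2  4.3 12.8]
```

Emit:
carry_out(deltas=[[[0,-0.01,0,0,0,0,1],[0,-0.02,0,0,0,0,1],[0,-0.03,0,0,0,0,1],[0,-0.04,0,0,0,0,1],[0,-0.05,0,0,0,0,1],[0,-0.055,0,0,0,0,1],[0,-0.055,0,0,0,0,1],[0,-0.055,0,0,0,0,1],[0,-0.055,0,0,0,0,1],[0,-0.055,0,0,0,0,1]]])

```text
time_s: 20.5
position: [0.4761, 0.0852, 0.0928]
tcp_rot: [[0.206, 0.972, 0.114], [0.861, -0.236, 0.451], [0.465, 0.005, -0.885]]
force: [4.6, -3.6, -18.0]
opening: 0.243
grasp_force: 30.0
```

```bash
python3 arc.py 0 -.02; python3 -c "
from go import *
rep()"
```

```text
[-0.0879 -0.0311  0.0528] q -0.013295227772771867 r 0.14291263065243742 [-21.3  34.4 115.5  43.1  42.5 -43.2]
0.0 [-0.001  0.013]
-0.02 [-0.    -0.006]
20.5 [  4.6  -3.6 -18. ] bed xyz of TCP+O mm [-90.4 -31.8  52.8] fz tool [-10.5   5.2  14.8]
```

Emit:
carry_out(deltas=[[[0,-0.005,0,0,0,0,1],[0,-0.01,0,0,0,0,1],[0,-0.015,0,0,0,0,1],[0,-0.02,0,0,0,0,1],[0,-0.025,0,0,0,0,1],[0,-0.025,0,0,0,0,1],[0,-0.025,0,0,0,0,1],[0,-0.025,0,0,0,0,1],[0,-0.025,0,0,0,0,1],[0,-0.025,0,0,0,0,1]]])

```text
time_s: 21.33
position: [0.4759, 0.0851, 0.0929]
tcp_rot: [[0.207, 0.971, 0.12], [0.861, -0.239, 0.449], [0.465, 0.011, -0.885]]
force: [12.2, -0.0, -23.4]
opening: 0.239
grasp_force: 30.0
```

```bash
python3 arc.py 0; python3 -c "
from go import *
rep()"
```

```text
[-0.0879 -0.031   0.0529] q -0.01399488752305036 r 0.14291399511594377 [-21.3  34.3 115.8  43.6  42.1 -43.7]
0.0 [-0.001  0.013]
21.3333 [ 12.2  -0.  -23.4] bed xyz of TCP+O mm [-90.4 -31.7  52.9] fz tool [-8.4 11.6 22.2]
```

The position is unchanged while the side force rose, so the lever is at its stop. Release and retreat.

Emit:
carry_out(deltas=[[[0,0,0,0,0,0,-1],[0,0,0,0,0,0,-1],[0,0,0,0,0,0,-1],[0,0,0,0,0,0,-1],[0,0,0,0,0,0,-1],[0,0,0,0,0,0,-1],[0,0,0,0,0,0,-1],[0,0,0,0,0,0,-1],[0,0,0,0,0,0,-1],[0,0,0,0,0,0,-1]]])

```text
time_s: 22.17
position: [0.4688, 0.0895, 0.0945]
tcp_rot: [[0.206, 0.973, 0.108], [0.857, -0.233, 0.459], [0.472, -0.002, -0.882]]
force: [0.2, 0.2, 0.4]
opening: 0.918
grasp_force: 0.0
```

Emit:
carry_out(deltas=[[[0,0,-0.05,0,0,0,-1],[0,0,-0.12,0,0,0,-1],[0,0,-0.2,0,0,0,-1],[0,0,-0.3,0,0,0,-1],[0,0,-0.4,0,0,0,-1],[0,0,-0.5,0,0,0,-1],[0,0,-0.6,0,0,0,-1],[0,0,-0.7,0,0,0,-1],[0,0,-0.7,0,0,0,-1],[0,0,-0.7,0,0,0,-1]]])

```text
time_s: 23.0
position: [0.458, 0.0405, 0.188]
tcp_rot: [[0.206, 0.972, 0.111], [0.858, -0.234, 0.458], [0.471, 0.001, -0.882]]
force: [-0.1, -0.3, 0.3]
opening: 0.999
grasp_force: 0.0
```

```bash
python3 - <<'E'
from lev import *
print(bp(),telemetry.read_state()["force"].round(1))
snap("wrist","pics/w6.png"); snap("side","pics/s6.png"); w=cam("wrist",np.load("pics/w6.png.npz"))
print(proj(w,st_pts(P,[knob(0,.081),knob(0,.042),[.055,-.033,.045],[-.03,-.033,.042]])).round(1))
W=cv2.resize(cv2.imread("pics/w6.png"),(800,600),interpolation=cv2.INTER_CUBIC)
W[400:,:300]=cv2.resize(cv2.imread("pics/s6.png")[140:240,190:340],(300,200),interpolation=cv2.INTER_CUBIC)
cv2.imwrite("pics/c6.png",cv2.convertScaleAbs(W,alpha=1.3))
E
```

```text
[-85.3 -24.2 159.2] [-0.1 -0.3  0.3]
[[328.  255.5]
 [326.3 238.4]
 [329.3   7.5]
 [327.4 153.1]]
```

View pics/c6.png

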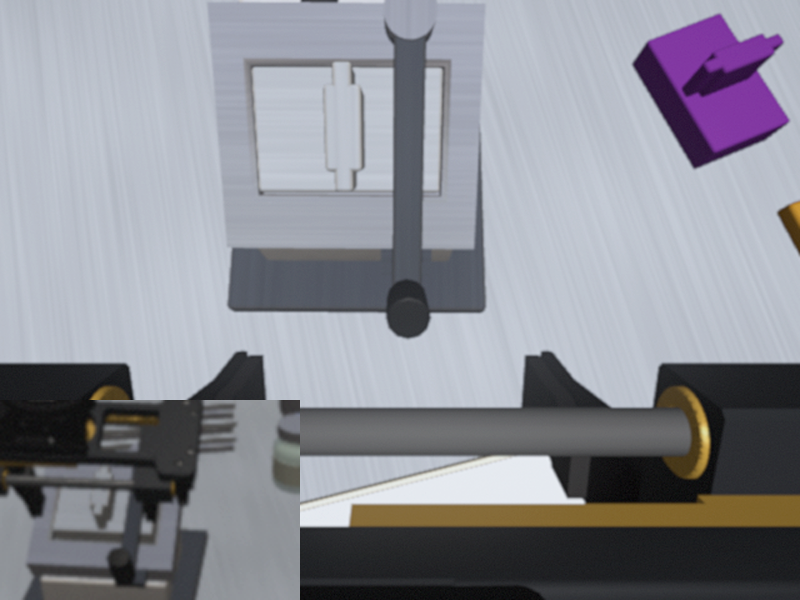

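The lever lies along the slope over the seated die. The knob is at px (326,254) against a predicted (328,255) for shut, and the gripper is clear.

```bash
python3 -c "
from rig import job
print(job.hand_in())"
```

```text
the job is handed in; nothing more can be done
None
```

The job is handed in: the long die is seated flat in the pocket, the lever was then shut to its stop over it, the short die was left in the tray, and the gripper let go and backed clear at 23 s.

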